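# Arm the capping head: guarded toggle

## Task

On the switch box of the vial-capping machine, lift the hinged guard with a finger (its front tab sticks out for that), push the toggle beneath it all the way over, away from the box's front, and then let the guard drop shut over it. Nothing needs to be gripped: leave the plain toggle, the push button, the vials and the spanner alone.

Things in the scene. Friction and masses are not known exactly. Their poses are not given: they have to be found in the camera images.
- switch_box: aluminium switch box fixed on the steel deck, 130 mm deep (x) by 260 mm wide (y) by 70 mm high; its flat top is the panel. Origin at the centre of its underside. Box x points from its front face (towards the robot, at x = -65 mm) to its back, z up. On the panel: the guard over its toggle (in the middle, y = 0), a plain toggle (y = -90 mm), a push button (y = +90 mm)
- guard_hinge (a point): middle of the guard's hinge line, which runs along box y at box x = -8 mm, 20 mm above the panel (fixed). Shut, the guard's flat roof, 68 mm wide with a 20 mm slit, underside 25 mm above this line, runs 66 mm forward to an upright front wall that ends at the tab. Side cheeks, 62 mm apart inside, run from the hinge to 60 mm in front, down to 1 mm above the panel
- guard (a joint): angle of the guard, rad: 0 = shut, grows as its front rises, stop at 1.15. Guard: black plastic channel, about 70 g, hinged at the back, open below, at the back and under the front tab. Not sprung: it falls shut by its own weight from any angle, and stays up only while something (such as the finger itself) holds it
- guard_tab (a point): middle of the front edge of the guard's tab, on its underside; moves with the guard. The tab, at the foot of the front wall, is 68 mm wide, 3 mm thick, 8 mm proud; shut, this edge is 75 mm in front of the hinge line, 4.5 mm above it, 24.5 mm above the panel and 18 mm out past the box's front face, so that fingers tilted forward get under it from the front
- toggle (a joint): angle of the toggle under the guard, rad: 0 = leaning 0.22 rad towards the box's front (off), 0.44 = leaning 0.22 rad towards the back (fully on, against its stop). It stays where it is left; about 2 N at its ball moves it. Its 41 mm height clears the shut guard in every position
- toggle_ball (a point): centre of the 14 mm steel ball at the end of the guarded toggle. The toggle pivots at panel height 46 mm in front of the hinge line, at box y = 0; rod 8 mm thick, ball centre 34 mm from the pivot, so the ball travels from 53 mm to 39 mm in front of the hinge line, about 33 mm above the panel
- plain_toggle (a joint): angle of the plain toggle, the same size as the guarded one but with no guard, pivot at box x = 20 mm, y = -90 mm; to be left at its start value, near 0
- start_button (a joint): travel of the push button at box x = 20 mm, y = +90 mm, black cap 26 mm in diameter, in m; 0 = not pressed, 0.006 = fully down; to be left alone
- vial0_center (a point): glass vial with a crimped blue cap, upright on the deck, 28 mm in diameter, 57 mm tall; this point is its centre, half-way up. A bystander
- vial1_center (a point): glass vial with a crimped blue cap, upright on the deck, 28 mm in diameter, 57 mm tall; this point is its centre, half-way up. A bystander
- vial2_center (a point): glass vial with a crimped blue cap, upright on the deck, 28 mm in diameter, 57 mm tall; this point is its centre, half-way up. A bystander
- spanner: steel spanner 160 mm long lying flat on the deck along its own x; origin at its underside near the middle. A bystander

How it is judged (in metres and radians):
On the way, in this order (a step that is already met when the one before it is completed fails the run):
1. the guard is lifted (value of joint guard above 0.15 rad), for 0.1 s.
2. the toggle is flipped fully while the guard is up (value of joint toggle above 0.36 rad and value of joint guard above 0.1 rad), for 0.1 s.
At the end, for the whole second after the job is handed in: the guard is shut (under 0.05 rad) and at rest over the toggle, the toggle is fully on (over 0.36 of its 0.44 rad), and the plain toggle and push button are as they were (plain toggle under 0.15 rad, button pressed less than 3 mm) (value of joint guard below 0.05 rad and value of joint toggle above 0.36 rad and velocity of joint guard below 0.1 rad/s and value of joint plain_toggle below 0.15 rad and value of joint start_button below 0.003 m); the robot touches nothing.
It fails at once if a vial was shoved, lifted or knocked over (distance of any of vial0_center, vial1_center, vial2_center from where it was at the start of the episode above 0.02 m).
It fails at once if the spanner was moved (distance of spanner from where it was at the start of the episode above 0.02 m).
It fails at once if the plain toggle was moved (value of joint plain_toggle above 0.15 rad).
It fails at once if the push button was pressed (value of joint start_button above 0.003 m).
It also fails if it takes over 32 s, if anything falls off the work surface, if the arm or the gripper's body presses on something with over 40 N, if the wrist force passes 120 N, or if a joint passes its speed limit or range.

## Robot

A 6-joint arm with a two-finger parallel gripper is mounted at the origin on the work surface. World frame = base frame: x ahead of the robot, y to its left, z up, the work surface at z = 0. Lengths are in mm, angles in rad, forces in N, time in s.
With the tool pointing down it reaches from about 275 to 750 mm from the base axis. Payload 10.2 kg.
Tool frame: the origin (TCP) lies midway between the tips of the shut fingers; the grasp point (between the pads) lies 19 mm behind it; z points along the fingers, y is the line along which they close (so a half turn about z gives the same grasp; the last joint's range is limited). The gripper opens to 85 mm and grips with 20 to 120 N. Pads are 22 mm wide; open, the fingers measure 114 mm over their backs; the gripper's body (76 mm by 85 mm) begins 54 mm behind the grasp point. The pads swing forward as they close: fully open they stand 13 mm farther back than shut.
Start: joints at [0.948, 0.313, 1.498, -0, 1.331, -0.223], TCP at [204.361, 483.599, 231.294] pointing down, gripper open.
Joint ranges: [-2.94, 2.94], [-0.97, 2.17], [0.19, 2.56], [-1.23, 4.37], [0.02, 3.11], [-2.88, 2.88]. Speed limits (rad/s): [2.39, 2.39, 3.01, 3.14, 3.14, 3.14].

## Interface

Orientations are given as a unit quaternion [w, x, y, z].
In Python, from rig import ctrl gives the robot as it stands.
- The arm moves only by the tool send_rows, never from a script. Its argument "targets" is a list of rows, each an object with "offset": the shift along the world's x, y, z in cm, a list of three; "spin": the turn about the world's z in rad. A call has 1 to 8 rows; each row is the pose to reach, as a shift and turn from the pose commanded when the call began; what a row does not reach only later rows make up. A row lasts 1/12 s, in which the tool goes at most 41.7 mm and 7.16 degrees, less where a joint would pass 70% of its speed; a pose out of reach is approached as far as the arm can. A call with a gripper value outside its range is refused whole. "grip" is the opening, from 0 (shut) to 1 (fully open), set as the call begins (left out, the last holds). The fingers move at their own pace and stop on an object; "squeeze" is the grip in N (left out, the last holds). Time passes only in rows, so rows that repeat a pose let the fingers close. It gives the time, the measured TCP pose, the force, the opening and the grip force at its end, in the units of the state.
- ctrl.sense(): the state, without advancing time (a new reading comes with each control period).
- ctrl.capture(name): name is "scene" or "top" or "wrist"; returns (picture, depth): 420x560x3 uint8, red, green, blue; 420x560 float32, mm along the optical axis (not along the pixel's ray), 0 where there is no reading.
- ctrl.calibration(name): a dict with "fx", "fy", "cx", "cy" (pixels), "view" (4x4, takes a point from world to camera coordinates); the wrist camera has in their place "mount" (4x4, takes a point from camera to tool coordinates, whose origin is the TCP and whose axes are the flange's). Camera axes: x right, y down, z forward; pixel columns grow to the right and rows downward; lengths in mm; the calibration is good to about 2 mm. A picture is of the moment at which its call begins: read the wrist's pose just before it. calibration takes no time and is no camera call.
- ctrl.finish_job(): hands the job in; it is judged then, once.
Trained networks look in the newest picture that a camera, given by its name, has taken for a name from the list of things; names that differ only in an ending like _2 or _b are one class to them, and where a whole thing is asked for, a point or a joint stands for the part that bears it (a point fixed in the world has none). Each returns a list of dicts, best first, with "conf" (0 to 1); they miss things now and then, are a little off and sometimes report something else, mostly with a low value. They report only what shows in the picture. A call takes as long as a camera call.
- ctrl.search_frame(camera, query): "box" ([left, top, right, bottom] in pixels, round what is visible of it).
- ctrl.place_of(camera, query): "uv" ([column, row] in pixels: a listed point, or the origin of a listed thing).
The state is a dict: "time_s": time; "joints": joint angles; "dq": joint speeds; "tau": joint torques, N m; "eef_pos": TCP position; "ee_rot": TCP orientation; "force": force on the tool from outside, world axes, zero at the start; "wrist_torque": the same for the moment, N m; "grip_width": opening from 0.0 (shut) to 1.0 (fully open); "grip_force": force on a finger pad.
Only numpy, scipy, OpenCV 4.12 (cv2) and the standard library are available. Lean on these libraries where they do the work, as an engineer would, in place of code of your own. Each camera call takes 0.05 s, during which the arm holds its last target. There are 200 camera calls.

## Working session

There is one attempt and no reset: what is moved stays moved. The work goes in short steps, Python scripts to look and compute and a tool call to move; the robot and the scene stay as the last step left them, time stands still between calls to the robot, and variables do not carry over. Pictures are saved under pics/ and viewed, at most 10 in all, crops included, and the job is handed in when it is done.

Besides the shell and the picture viewer there is one more tool, called after "Request:" as a command line: name --argument value ..., lists and objects as JSON in quotes. send_rows: Moves the arm, as the interface text tells. Its arguments: {"type":"object","properties":{"targets":{"type":"array"},"grip":{"type":"number"},"squeeze":{"type":"number"}},"required":["targets"]}

```bash
ls; mkdir -p pics; cat > h.py <<'E'
import numpy as np,cv2
from rig import ctrl
from scipy.spatial.transform import Rotation as R
def world(cam,uv,d):
    c=ctrl.calibration(cam); p=np.array([(uv[0]-c['cx'])/c['fx']*d,(uv[1]-c['cy'])/c['fy']*d,d,1])
    return (np.linalg.inv(c['view'])@p)[:3]
def ray_z(cam,uv,z):
    a=world(cam,uv,100);b=world(cam,uv,1000);return a+(b-a)*(z-a[2])/(b[2]-a[2])
E
python3 - <<'E'
from h import *
s=ctrl.sense();print({k:np.round(v,3) for k,v in s.items()})
for c in['scene','top']:
    im,d=ctrl.capture(c);cv2.imwrite(f'pics/{c}0.png',im[:,:,::-1]);np.save(f'pics/{c}0.npy',d)
    for q in['switch_box','guard_hinge','guard_tab','toggle_ball','vial0_center','spanner','plain_toggle','start_button']:
        for r in ctrl.place_of(c,q)[:3]:
            u=np.round(r['uv']).astype(int)
            dd=d[min(max(u[1],0),419),min(max(u[0],0),559)]
            print(c,q,u,round(r['conf'],2),np.round(world(c,r['uv'],dd)))
E
```

```text
pics
{'time_s': np.float64(0.0), 'joints': array([ 0.948,  0.313,  1.498, -0.   ,  1.331, -0.223]), 'dq': array([ 0.   ,  0.   ,  0.001,  0.001, -0.   ,  0.001]), 'tau': array([-1.0000e-03, -4.1227e+01, -2.5974e+01, -0.0000e+00,  4.0000e-03,
        0.0000e+00]), 'eef_pos': array([204.211, 483.363, 230.722]), 'ee_rot': array([-0.   ,  0.199,  0.98 , -0.001]), 'force': array([-0.605,  0.124, -0.54 ]), 'wrist_torque': array([-0.039, -0.026,  0.013]), 'grip_force': np.float64(0.0), 'grip_width': np.float64(0.999)}
scene switch_box [291 244] 0.74 [702. 101.  67.]
scene guard_hinge [291 208] 0.84 [609.  62.  67.]
scene guard_tab [301 183] 0.93 [577.  69. 116.]
scene toggle_ball [297 191] 0.61 [590.  65. 103.]
scene vial0_center [387 237] 0.61 [579. 270.  43.]
scene spanner [172 223] 0.96 [ 710. -180.    6.]Traceback (most recent call last):
  File "<stdin>", line 6, in <module>
ValueError: it knows: guard_hinge, guard_tab, spanner, switch_box, toggle_ball, vial0_center, vial1_center, vial2_center
```

```bash
python3 - <<'E'
from h import *
for c in['top']:
    im,d=ctrl.capture(c);cv2.imwrite(f'pics/{c}0.png',im[:,:,::-1]);np.save(f'pics/{c}0.npy',d)
    for q in['switch_box','guard_hinge','guard_tab','toggle_ball','vial0_center','spanner']:
        for r in ctrl.place_of(c,q)[:3]:
            u=np.round(r['uv']).astype(int)
            dd=d[min(max(u[1],0),419),min(max(u[0],0),559)]
            print(c,q,u,round(r['conf'],2),np.round(world(c,r['uv'],dd)))
E
```

```text
top switch_box [259 204] 0.83 [636.  69. 118.]
top switch_box [262 235] 0.58 [566.  65.  98.]
top guard_hinge [258 204] 0.85 [636.  70. 116.]
top guard_tab [263 238] 0.57 [562.  66.  -1.]
top toggle_ball [260 227] 0.51 [584.  67. 111.]
top vial0_center [185 236] 0.66 [571. 254.  39.]
top vial0_center [262 226] 0.21 [585.  62. 110.]
top spanner [359 178] 0.8 [ 704. -178.    8.]
```

View pics/scene0.png

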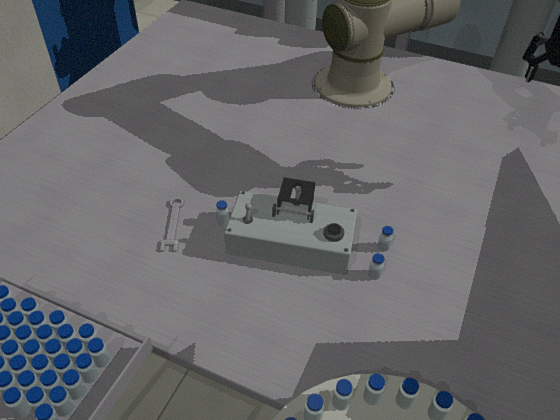

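View pics/top0.png

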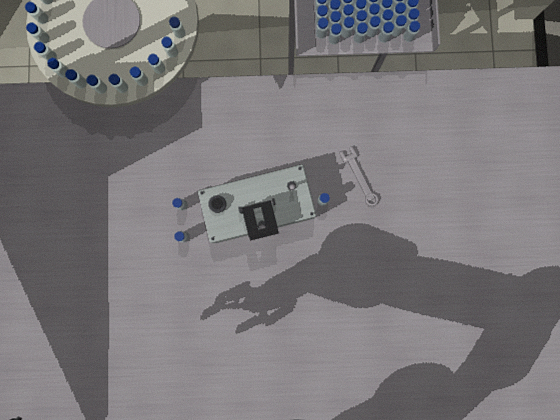

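The box is yawed slightly, with the guard on the robot side (top picture about 261,218), the plain toggle at about 291,186 and the button at 218,204. Vials are at about 178,203, 179,237 and 324,198. Next I fit the box rectangle from depth.

```bash
python3 - <<'E'
from h import *
d=np.load('pics/top0.npy')
def cloud(cam,d):
    v,u=np.mgrid[:420,:560];c=ctrl.calibration(cam)
    P=np.stack([(u-c['cx'])/c['fx']*d,(v-c['cy'])/c['fy']*d,d,np.ones_like(d)],-1)
    return (P@np.linalg.inv(c['view']).T)[...,:3]
W=cloud('top',d);x,y,z=W[...,0],W[...,1],W[...,2]
near=(d>0)&(abs(x-620)<130)&(abs(y-60)<190)
m=near&(z>60)&(z<80); print(m.sum(),np.median(z[m]))
m=cv2.morphologyEx(m.astype(np.uint8),cv2.MORPH_OPEN,np.ones((3,3)))>0
r=cv2.minAreaRect(W[m][:,:2].astype(np.float32));print(r)
g=near&(z>106)&(z<125)
rg=cv2.minAreaRect(W[g][:,:2].astype(np.float32));print('guard',rg,np.median(z[g]))
# box yaw: short side
(c0,c1),(w,h),a=r
yaw=np.deg2rad(a if w<h else a-90)
yaw=(yaw+np.pi/2)%np.pi-np.pi/2
ex=np.array([np.cos(yaw),np.sin(yaw)]);ey=np.array([-ex[1],ex[0]])
C=np.array([c0,c1])
print('yaw',yaw,'hinge',C-8*ex,'tab',C-83*ex,'guardctr',(np.array(rg[0])-C)@ex,(np.array(rg[0])-C)@ey)
q=ctrl.sense()['ee_rot'];print(R.from_quat(np.r_[q[1:],q[0]]).as_matrix().round(3))
E
```

```text
4979 69.46540577242786
((643.6803588867188, 77.9416275024414), (130.18606567382812, 260.53216552734375), 12.396541595458984)
guard ((617.3121337890625, 39.80543518066406), (79.00727844238281, 143.85252380371094), 24.125850677490234) 117.40677112466346
yaw 0.21636046670119025 hinge [635.86687698  76.22421651] tab [562.61548412  60.12348844] guardctr -33.94039570508114 -31.586421117099796
[[-0.921  0.389 -0.   ]
 [ 0.389  0.921  0.   ]
 [ 0.    -0.    -1.   ]]
```

Request:
send_rows --targets '[{"offset": [16.5, -21.5, -2], "spin": 0.616}, {"offset": [16.5, -21.5, -2], "spin": 0.616}, {"offset": [16.5, -21.5, -2], "spin": 0.616}, {"offset": [16.5, -21.5, -2], "spin": 0.616}, {"offset": [16.5, -21.5, -2], "spin": 0.616}, {"offset": [16.5, -21.5, -2], "spin": 0.616}, {"offset": [16.5, -21.5, -2], "spin": 0.616}, {"offset": [16.5, -21.5, -2], "spin": 0.616}]' --grip 0

```text
time_s: 1.37
eef_pos: [372.0, 264.7, 211.0]
ee_rot: [0.0, -0.106, 0.994, -0.001]
force: [-0.7, -0.2, 0.6]
grip_width: 0.004
grip_force: 0.0
```

Request:
send_rows --targets '[{"offset": [16.5, -21.5, -5], "spin": 0}, {"offset": [16.5, -21.5, -5], "spin": 0}, {"offset": [16.5, -21.5, -5], "spin": 0}, {"offset": [16.5, -21.5, -5], "spin": 0}, {"offset": [16.5, -21.5, -5], "spin": 0}, {"offset": [16.5, -21.5, -5], "spin": 0}, {"offset": [16.5, -21.5, -5], "spin": 0}, {"offset": [16.5, -21.5, -5], "spin": 0}]'

```text
time_s: 2.03
eef_pos: [536.2, 50.1, 159.9]
ee_rot: [-0.0, -0.106, 0.994, -0.0]
force: [0.7, 0.4, -0.8]
grip_width: -0.001
grip_force: 0.0
```

```bash
python3 - <<'E'
from h import *
s=ctrl.sense();print(s['eef_pos'],s['ee_rot'],s['joints'])
im,d=ctrl.capture('wrist');cv2.imwrite('pics/w1.png',im[:,:,::-1])
q=s['ee_rot'];T=np.eye(4);T[:3,:3]=R.from_quat(np.r_[q[1:],q[0]]).as_matrix();T[:3,3]=s['eef_pos']
c=ctrl.calibration('wrist');M=T@c['mount']
C=np.array([643.7,77.9]);ex=np.array([np.cos(.2164),np.sin(.2164)]);ey=np.array([-ex[1],ex[0]])
v,u=np.mgrid[:420,:560]
W=(np.stack([(u-c['cx'])/c['fx']*d,(v-c['cy'])/c['fy']*d,d,np.ones_like(d)],-1)@M.T)[...,:3]
bx=(W[...,:2]-C)@ex;by=(W[...,:2]-C)@ey;z=W[...,2]
n=(d>0)&(abs(by)<50)&(bx>-100)&(bx<0)
for lo,hi in((88,104),(112,122)):
    m=n&(z>lo)&(z<hi)
    if m.sum()>20:print(lo,m.sum(),'bx',np.percentile(bx[m],[1,50,99]).round(1),'by',np.percentile(by[m],[1,50,99]).round(1),'z',np.median(z[m]))
m=n&(z>65)&(z<76);print('front',bx[m].min(),np.median(z[m]))
print('tcp box',(s['eef_pos'][:2]-C)@ex,(s['eef_pos'][:2]-C)@ey)
E
```

```text
[536.19387785  50.09112727 159.94779212] [-4.34645772e-04 -1.05756411e-01  9.94391946e-01 -2.23589482e-04] [-1.24216611e-01  4.08002338e-01  1.55770085e+00 -6.86338925e-04
  1.17663389e+00 -1.90665824e+00]
88 909 bx [-84.2 -78.2  -8.1] by [-34.6  19.5  32.9] z 97.97340057390565
112 587 bx [-76.  -73.8 -66.1] by [-34.5  25.2  33. ] z 118.20680840580545
front -66.70865201763101 70.3029711728233
tcp box -110.96971174379851 -4.077103966816632
```

View pics/w1.png

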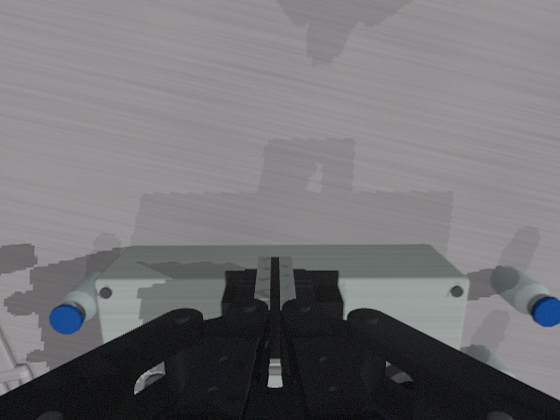

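The wrist view shows the tab edge in front of the guard (about 225–340, 270–285), with the fingers centred on it and vials clear on both sides. Going down in front of the tab.

Request:
send_rows --targets '[{"offset": [-0.1, 0.4, -3]}, {"offset": [-0.1, 0.4, -6]}, {"offset": [-0.1, 0.4, -8.2]}, {"offset": [0.68, 0.57, -8.2]}, {"offset": [1.07, 0.66, -8.2]}, {"offset": [1.07, 0.66, -8.2]}]'

```text
invalid input
```

Request:
send_rows --targets '[{"offset": [-0.1, 0.4, -3], "spin": 0}, {"offset": [-0.1, 0.4, -6], "spin": 0}, {"offset": [-0.1, 0.4, -8.2], "spin": 0}, {"offset": [0.68, 0.57, -8.2], "spin": 0}, {"offset": [1.07, 0.66, -8.2], "spin": 0}, {"offset": [1.07, 0.66, -8.2], "spin": 0}]'

```text
time_s: 2.58
eef_pos: [546.7, 60.9, 81.1]
ee_rot: [0.002, -0.108, 0.994, -0.0]
force: [0.1, -0.1, 1.0]
grip_width: 0.004
grip_force: 0.0
```

Request:
send_rows --targets '[{"offset": [0.1, 0.02, 0], "spin": 0}, {"offset": [0.2, 0.04, 0], "spin": 0}, {"offset": [0.2, 0.04, 0], "spin": 0}, {"offset": [0.3, 0.06, 0], "spin": 0}, {"offset": [0.3, 0.06, 0], "spin": 0}]'

```text
time_s: 3.0
eef_pos: [548.2, 60.8, 79.6]
ee_rot: [0.0, -0.108, 0.994, -0.0]
force: [-0.1, -0.2, -0.3]
grip_width: 0.001
grip_force: 0.0
```

Request:
send_rows --targets '[{"offset": [0.1, 0.0, 0], "spin": 0}, {"offset": [0.2, 0.0, 0], "spin": 0}, {"offset": [0.2, 0.0, 0], "spin": 0}, {"offset": [0.2, 0.0, 0], "spin": 0}]'

```text
time_s: 3.33
eef_pos: [550.1, 60.8, 79.3]
ee_rot: [-0.0, -0.108, 0.994, 0.0]
force: [-0.4, 0.7, -0.3]
grip_width: 0.004
grip_force: 0.0
```

Request:
send_rows --targets '[{"offset": [0.1, 0.0, 0], "spin": 0}, {"offset": [0.2, 0.0, 0], "spin": 0}, {"offset": [0.2, 0.0, 0], "spin": 0}, {"offset": [0.2, 0.0, 0], "spin": 0}]'

```text
time_s: 3.67
eef_pos: [550.4, 60.8, 79.0]
ee_rot: [-0.002, -0.108, 0.994, 0.0]
force: [-8.4, -1.4, 4.3]
grip_width: -0.0
grip_force: 4.7
```

Request:
send_rows --targets '[{"offset": [0.02, 0.0, 0.3], "spin": 0}, {"offset": [0.05, 0.01, 0.6], "spin": 0}, {"offset": [0.1, 0.02, 0.9], "spin": 0}, {"offset": [0.15, 0.03, 1.2], "spin": 0}, {"offset": [0.22, 0.05, 1.5], "spin": 0}, {"offset": [0.3, 0.07, 1.8], "spin": 0}, {"offset": [0.4, 0.08, 2.0], "spin": 0}, {"offset": [0.4, 0.08, 2.0], "spin": 0}]'

```text
time_s: 4.33
eef_pos: [554.6, 61.7, 99.2]
ee_rot: [-0.002, -0.108, 0.994, 0.0]
force: [-8.9, -0.2, 2.5]
grip_width: 0.0
grip_force: 4.2
```

```bash
python3 - <<'E'
from h import *
im,d=ctrl.capture('scene');cv2.imwrite('pics/s2.png',cv2.resize(im[120:290,190:410,::-1],None,fx=3,fy=3,interpolation=cv2.INTER_CUBIC))
E
```

```text
(no output)
```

View pics/s2.png

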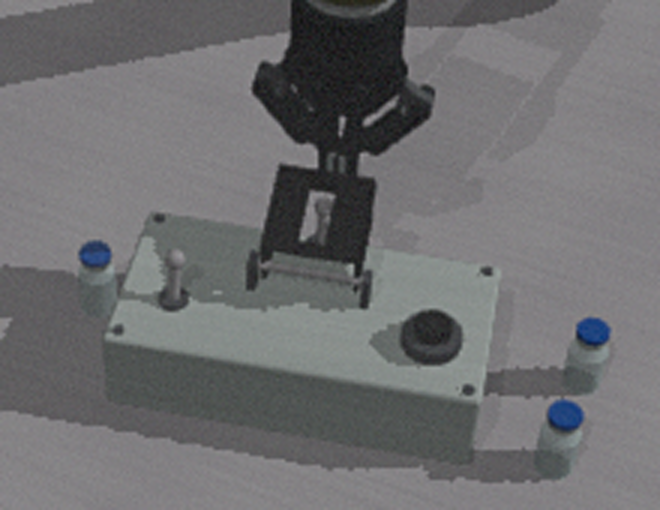

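The guard is up a bit (roof tilted, ball seen in the slit at about 322,205 of the crop). Now pushing back.

Request:
send_rows --targets '[{"offset": [0.15, 0.03, 0.1], "spin": 0}, {"offset": [0.3, 0.07, 0.2], "spin": 0}, {"offset": [0.45, 0.1, 0.2], "spin": 0}, {"offset": [0.6, 0.13, 0.2], "spin": 0}, {"offset": [0.7, 0.15, 0.2], "spin": 0}, {"offset": [0.7, 0.15, 0.2], "spin": 0}]'

```text
time_s: 4.88
eef_pos: [555.3, 62.1, 99.4]
ee_rot: [-0.011, -0.109, 0.994, 0.0]
force: [-40.5, -11.3, 15.1]
grip_width: -0.002
grip_force: 21.1
```

Request:
send_rows --targets '[{"offset": [-0.3, -0.06, 0.2], "spin": 0}, {"offset": [-0.4, -0.08, 0.5], "spin": 0}, {"offset": [-0.3, -0.06, 0.8], "spin": 0}, {"offset": [-0.15, -0.03, 1.1], "spin": 0}, {"offset": [0, 0, 1.4], "spin": 0}, {"offset": [0.1, 0.02, 1.6], "spin": 0}, {"offset": [0.2, 0.04, 1.8], "spin": 0}, {"offset": [0.2, 0.04, 1.8], "spin": 0}]'

```text
time_s: 5.55
eef_pos: [565.6, 63.5, 119.6]
ee_rot: [0.001, -0.108, 0.994, -0.0]
force: [-1.6, 0.8, 0.7]
grip_width: -0.0
grip_force: 0.5
```

Request:
send_rows --targets '[{"offset": [-0.15, -0.03, 0], "spin": 0}, {"offset": [-0.3, -0.06, 0], "spin": 0}, {"offset": [-0.3, -0.06, -0.5], "spin": 0}, {"offset": [-0.3, -0.06, -1.0], "spin": 0}, {"offset": [-0.3, -0.06, -1.5], "spin": 0}, {"offset": [-0.3, -0.06, -2.0], "spin": 0}, {"offset": [-0.3, -0.06, -2.4], "spin": 0}, {"offset": [-0.3, -0.06, -2.4], "spin": 0}]'

```text
time_s: 6.22
eef_pos: [552.1, 61.1, 91.0]
ee_rot: [-0.014, -0.108, 0.994, -0.0]
force: [-43.0, -15.6, 8.7]
grip_width: 0.001
grip_force: 23.1
```

```bash
python3 - <<'E'
from h import *
im,d=ctrl.capture('scene');cv2.imwrite('pics/s3.png',cv2.resize(im[140:240,230:370,::-1],None,fx=5,fy=5,interpolation=cv2.INTER_CUBIC))
E
```

```text
(no output)
```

View pics/s3.png

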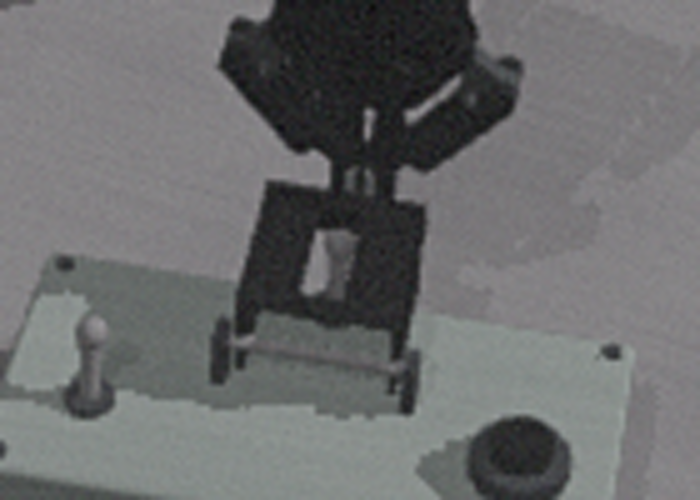

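High friction at the tab: the guard moves without slipping and follows the finger down. So I restart with the tip lower below the tab, so that the same no-slip arc ends with the tip at ball height.

Request:
send_rows --targets '[{"offset": [-1.5, -0.35, 0], "spin": 0}, {"offset": [-3.2, -0.7, 0], "spin": 0}, {"offset": [-3.2, -0.7, -2.0], "spin": 0}, {"offset": [-3.2, -0.7, -4.4], "spin": 0}, {"offset": [-3.2, -0.7, -4.4], "spin": 0}, {"offset": [-3.2, -0.7, -4.4], "spin": 0}]'

```text
time_s: 6.77
eef_pos: [529.6, 55.9, 50.8]
ee_rot: [-0.001, -0.108, 0.994, 0.0]
force: [0.2, 0.4, 0.1]
grip_width: -0.001
grip_force: 0.0
```

Request:
send_rows --targets '[{"offset": [0.9, 0.2, 0], "spin": 0}, {"offset": [1.6, 0.35, 0], "spin": 0}, {"offset": [1.9, 0.4, 0], "spin": 0}, {"offset": [2.1, 0.45, 0], "spin": 0}, {"offset": [2.25, 0.48, 0], "spin": 0}, {"offset": [2.25, 0.48, 0], "spin": 0}]'

```text
time_s: 7.27
eef_pos: [547.7, 60.4, 50.1]
ee_rot: [-0.007, -0.108, 0.994, 0.0]
force: [-25.0, -7.0, 2.7]
grip_width: -0.002
grip_force: 0.0
```

Request:
send_rows --targets '[{"offset": [-0.21, -0.05, 0.3], "spin": 0}, {"offset": [-0.1, -0.02, 1.0], "spin": 0}, {"offset": [0.09, 0.02, 1.75], "spin": 0}, {"offset": [0.33, 0.07, 2.45], "spin": 0}, {"offset": [0.57, 0.12, 3.0], "spin": 0}, {"offset": [0.83, 0.18, 3.5], "spin": 0}, {"offset": [1.14, 0.25, 3.95], "spin": 0}, {"offset": [1.14, 0.25, 3.95], "spin": 0}]'

```text
time_s: 7.93
eef_pos: [565.1, 63.3, 92.0]
ee_rot: [0.001, -0.108, 0.994, -0.0]
force: [-0.3, 0.2, -0.2]
grip_width: 0.003
grip_force: 0.0
```

```bash
python3 - <<'E'
from h import *
im,d=ctrl.capture('scene');cv2.imwrite('pics/s4.png',cv2.resize(im[140:240,230:370,::-1],None,fx=5,fy=5,interpolation=cv2.INTER_CUBIC))
E
```

```text
(no output)
```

View pics/s4.png

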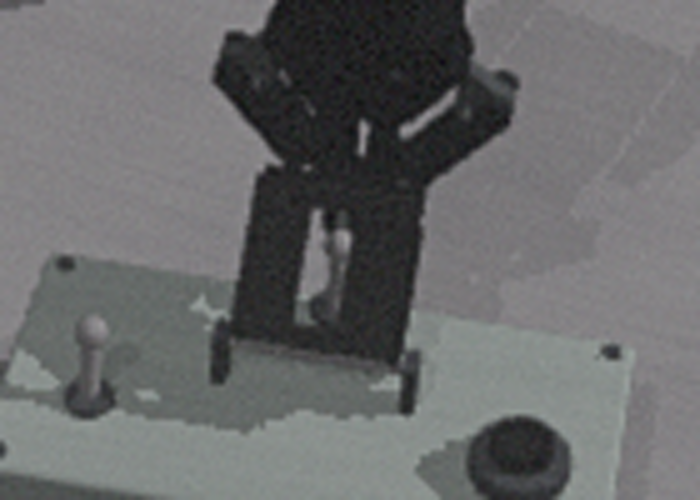

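The guard is well up, resting on the finger, which is now just in front of the ball (about 335,240 in the crop). Pushing the toggle.

Request:
send_rows --targets '[{"offset": [0.2, 0.04, 0.2], "spin": 0}, {"offset": [0.4, 0.09, 0.4], "spin": 0}, {"offset": [0.6, 0.13, 0.55], "spin": 0}, {"offset": [0.8, 0.17, 0.65], "spin": 0}, {"offset": [1.0, 0.22, 0.7], "spin": 0}, {"offset": [1.0, 0.22, 0.7], "spin": 0}]'

```text
time_s: 8.48
eef_pos: [574.3, 65.5, 97.8]
ee_rot: [0.0, -0.108, 0.994, 0.0]
force: [-1.5, 0.8, -0.5]
grip_width: -0.002
grip_force: 0.3
```

Request:
send_rows --targets '[{"offset": [0.2, 0.04, 0.0], "spin": 0}, {"offset": [0.4, 0.09, 0.0], "spin": 0}, {"offset": [0.5, 0.11, 0.0], "spin": 0}, {"offset": [0.6, 0.13, 0.0], "spin": 0}, {"offset": [0.7, 0.15, 0.0], "spin": 0}, {"offset": [0.7, 0.15, 0.0], "spin": 0}]'

```text
time_s: 8.98
eef_pos: [580.0, 66.8, 97.8]
ee_rot: [-0.002, -0.108, 0.994, -0.0]
force: [-7.7, -0.8, 5.6]
grip_width: -0.004
grip_force: 4.4
```

Request:
send_rows --targets '[{"offset": [0.15, 0.03, 0.0], "spin": 0}, {"offset": [0.25, 0.05, 0.0], "spin": 0}, {"offset": [0.25, 0.05, 0.0], "spin": 0}]'

```text
time_s: 9.23
eef_pos: [580.6, 66.9, 97.6]
ee_rot: [-0.004, -0.108, 0.994, -0.0]
force: [-18.7, -5.0, 10.5]
grip_width: 0.005
grip_force: 10.0
```

```bash
python3 - <<'E'
from h import *
im,d=ctrl.capture('scene');cv2.imwrite('pics/s5.png',cv2.resize(im[140:240,230:370,::-1],None,fx=5,fy=5,interpolation=cv2.INTER_CUBIC))
E
```

```text
(no output)
```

View pics/s5.png

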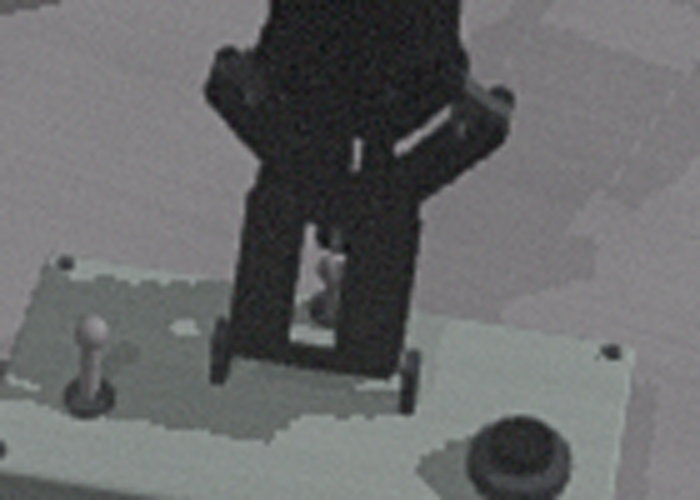

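The ball has moved back (now about 328,265) against its stop. Withdrawing so that the guard drops.

Request:
send_rows --targets '[{"offset": [-0.5, -0.11, 0.0], "spin": 0}, {"offset": [-1.2, -0.26, 0.0], "spin": 0}, {"offset": [-2.0, -0.44, 0.0], "spin": 0}, {"offset": [-3.0, -0.66, 0.0], "spin": 0}, {"offset": [-4.5, -1.0, 0.0], "spin": 0}, {"offset": [-7.0, -1.5, 0.0], "spin": 0}, {"offset": [-10.0, -2.2, 0], "spin": 0}, {"offset": [-12.0, -2.6, 2.0], "spin": 0}]'

```text
time_s: 9.95
eef_pos: [459.8, 41.4, 115.2]
ee_rot: [-0.003, -0.108, 0.994, 0.001]
force: [-0.1, -0.3, 0.5]
grip_width: -0.002
grip_force: 0.0
```

Request:
send_rows --targets '[{"offset": [-2.0, -0.4, 3], "spin": 0}, {"offset": [-2.0, -0.4, 3], "spin": 0}, {"offset": [-2.0, -0.4, 3], "spin": 0}, {"offset": [-2.0, -0.4, 3], "spin": 0}]'

```text
time_s: 10.28
eef_pos: [443.7, 37.4, 147.6]
ee_rot: [0.0, -0.108, 0.994, -0.0]
force: [-1.0, 1.0, 0.3]
grip_width: 0.0
grip_force: 0.0
```

```bash
python3 - <<'E'
from h import *
im,d=ctrl.capture('scene');a=cv2.resize(im[140:240,230:370,::-1],None,fx=5,fy=5,interpolation=cv2.INTER_CUBIC)
cv2.imwrite('pics/s6.png',a)
im,d=ctrl.capture('top')
v,u=np.mgrid[:420,:560];c=ctrl.calibration('top')
W=(np.stack([(u-c['cx'])/c['fx']*d,(v-c['cy'])/c['fy']*d,d,np.ones_like(d)],-1)@np.linalg.inv(c['view']).T)[...,:3]
C=np.array([643.7,77.9]);ex=np.array([np.cos(.2164),np.sin(.2164)]);ey=np.array([-ex[1],ex[0]])
bx=(W[...,:2]-C)@ex;by=(W[...,:2]-C)@ey;z=W[...,2]
for n,m in(('roof',(d>0)&(abs(by)<32)&(abs(by)>13)&(bx>-70)&(bx<-15)),('slit',(d>0)&(abs(by)<8)&(bx>-75)&(bx<-10)&(z<113)&(z>80))):
    print(n,m.sum(),np.percentile(z[m],[5,50,95]),bx[m].mean(),bx[m].min(),bx[m].max())
for r in ctrl.place_of('top','toggle_ball')[:1]:
    p=ray_z('top',r['uv'],103);print('ball bx',(p[:2]-C)@ex,(p[:2]-C)@ey,r['conf'])
E
```

```text
roof 409 [114.54468905 117.57718356 120.38354672] -42.75101255102748 -69.99283075665933 -15.390073437812966
slit 38 [ 89.20440915 106.31746308 111.32304069] -50.49642367697834 -74.70836692494647 -40.04473432779643
ball bx -47.663493720590125 -0.5675646877260496 0.4
```

View pics/s6.png

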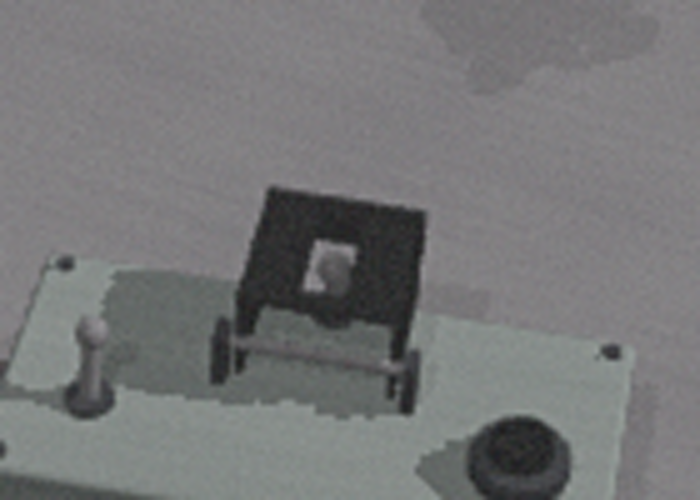

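The guard is shut and level (roof at z ≈ 118), and the ball shows in the slit at box x ≈ -47.7, where -47 is fully on. The plain toggle and button look unchanged. Handing in.

```bash
python3 -c "
from rig import ctrl
print(ctrl.finish_job())"
```

```text
the job is handed in; nothing more can be done
None
```

I lifted the guard, pushed the toggle over to its stop and let the guard drop shut. The last pictures before hand-in (about 10 s of the 32 s used) show the guard closed and the toggle fully on, but the hand-in gave no verdict.

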